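# Put the inkstone away in its box

### The job

Put the round black inkstone away: nudge it with the fingertips along the top of its wooden box until it drops over the edge and lies flat in the round red-lined well, then push the sliding wooden cover fully shut over it. Push only: never pick the inkstone up, and leave everything else on the table where it is. Finish with the hand clear.

Things in the scene. Friction and masses are not known exactly. Their poses are not given: they have to be found in the camera images.
- box: Wooden inkstone box, fixed to the table: a block 290 mm (its x) by 150 mm (its y) by 26 mm high with a flat top and a round well in its middle. Origin at the centre of its underside; z up. The inkstone starts on the top on the -x side of the well, the cover on the +x side. Two runners 4 mm high, 82 mm apart inside, lie on the top along x from 40 mm before the well's centre to the +x end.
- well (a point): Centre of the well's mouth, level with the box's top (26 mm above the table); its axes are the box's. The well is round, 70 mm in diameter, 18 mm deep, with a red floor and a plain edge level with the top (no raised lip).
- inkstone: Loose round dark slate inkstone, 64 mm in diameter, 16 mm thick, about 140 g. Origin at the centre of its underside, z up. It starts flat on the box's top, 75 to 110 mm from the well's centre. In the well it lies with its top 2 mm below the box's top, with 3 mm play all round.
- cover (a joint): Sliding cover, a light wooden plate 80 mm (box x) by 104 by 6 mm on the runners, underside 4 mm above the box's top. Value in m: 0 open (its middle 90 mm from the well's centre towards +x), 0.09 fully shut at its stop, centred on the well. It shuts along the box's -x, takes about 2 N, stays where left, starts at 0 to 0.015. It cannot shut unless the inkstone is down in the well.
- cover_ridge (a point): Middle of the top of the cover's brass ridge: a bar 12 mm thick along the box's x, 60 mm long across it and 20 mm high, standing on the middle of the cover. Its top is 56 mm above the table. Moves with the cover.
- seal: Bystander: loose red stone seal, a block 24 x 24 x 44 mm with a round top, 55 mm high in all, standing on the table on the box's +y side, about 115 mm from its middle line. Origin at the centre of its underside.
- brush: Bystander: loose ink brush with a blue shaft lying on the table along the box's -y side, about 115 mm from its middle line, 230 mm long, 11 mm thick, along its own x. Origin at its middle, underneath.
- paperweight: Bystander: loose brass bar 160 x 28 x 16 mm lying on the yellow practice paper at the left. Origin at the centre of its underside.
- palette: Bystander: loose white porcelain dish 120 mm across, 20 mm high, at the far left of the box. Origin at the centre of its underside.
- ink_bottle: Bystander: loose black bottle with a red cap, 56 mm across, 110 mm high, at the right. Origin at the centre of its underside.
- water_cup: Bystander: loose blue cup, 72 mm across, 70 mm high, at the right. Origin at the centre of its underside.
Mind the look-alikes: they are no part of the job. Of the things that look like the inkstone, the middle-sized one is meant.

How it is judged:
By the outcome, as a careful person would: the job done as asked, in the order asked, and still so for the second after the job is handed in, with the robot touching nothing.
It also fails if it takes over 43 s, if anything falls off the work surface, if the arm or the gripper's body presses on something with over 40 N, if the wrist force passes 120 N, or if a joint passes its speed limit or range.

### The arm

A 6-joint arm with a two-finger parallel gripper is mounted at the origin on the work surface. World frame = base frame: x ahead of the robot, y to its left, z up, the work surface at z = 0. Lengths are in m, angles in rad, forces in N, time in s.
With the tool pointing down it reaches from about 0.3 to 0.95 m from the base axis. Payload 3.1 kg.
Tool frame: the origin (TCP) lies midway between the tips of the shut fingers; the grasp point (between the pads) lies 19 mm behind it; z points along the fingers, x is the direction in which the jaws open and shut, and the axes are right-handed (so a half turn about z gives the same grasp; the last joint's range is limited). The gripper opens to 85 mm and grips with 20 to 120 N. Pads are 22 mm wide; open, the fingers measure 114 mm over their backs; the gripper's body (76 mm by 85 mm) begins 54 mm behind the grasp point. The pads swing forward as they close: fully open they stand 13 mm farther back than shut.
Start: joints at [-1.407, 0.308, 1.634, -0, 1.2, -0.07], TCP at [0.145, -0.608, 0.231] pointing down, gripper open.
Joint ranges: [-3.06, 3.06], [-0.79, 1.96], [0.05, 2.63], [-1.19, 4.34], [0.05, 2.64], [-2.94, 2.94]. Speed limits (rad/s): [2.79, 2.79, 3.14, 3.14, 3.14, 3.14].

### API

Orientations are given as a 3x3 rotation matrix whose columns are the frame's x, y, z axes.
In Python, from bench import env gives the robot as it stands.
- The arm moves only by the tool jog_arm, never from a script. Its argument "targets" is one flat list of numbers, 6 for each row, row after row: the shift along the tool's x, y, z in cm, then the turn, a rotation vector about the tool's x, y, z in rad. In form: [dx, dy, dz, rx, ry, rz, dx, dy, dz, rx, ry, rz, ...]. A call has 1 to 5 rows; each row is the pose to reach, as a shift and turn from the pose commanded when the call began, along the tool's axes at that moment; what a row does not reach only later rows make up. A row lasts 1/8 s, in which the tool goes at most 62.5 mm and 10.7 degrees, less where a joint would pass 70% of its speed; a pose out of reach is approached as far as the arm can. A call with a gripper value outside its range is refused whole. "grip" is the finger opening in cm, from 0 to 8.54, set as the call begins (left out, the last holds). The fingers move at their own pace and stop on an object; "grip_force" is the grip in N (left out, the last holds). Time passes only in rows, so rows that repeat a pose let the fingers close. It gives the time, the measured TCP pose, the force and the opening at its end, in the units of the state.
- env.state(): the state, without advancing time (a new reading comes with each control period).
- env.grab_frame(name): name is "scene" or "top" or "wrist"; returns (picture, depth): 400x640x3 uint8, red, green, blue; 400x640 float32, m along the optical axis (not along the pixel's ray), 0 where there is no reading.
- env.get_calibration(name): a dict with "camera_matrix" (3x3 intrinsics, pixels), "origin" and "orientation" of the camera in the world. Camera axes: x right, y up, looking along -z (the intrinsics and any distortion apply to the point x, -y, -z); pixel columns grow to the right and rows downward; lengths in m; the calibration is good to about 2 mm. A picture is of the moment at which its call begins: read the wrist's pose just before it. get_calibration takes no time and is no camera call; for the wrist camera it gives the pose at the moment of the call.
- env.sign_off(): hands the job in, once; it reports no verdict.
Trained networks look in the newest picture that a camera, given by its name, has taken for a name from the list of things; names that differ only in an ending like _2 or _b are one class to them, and where a whole thing is asked for, a point or a joint stands for the part that bears it (a point fixed in the world has none). Each returns a list of dicts, best first, with "confidence" (0 to 1); they miss things now and then, are a little off and sometimes report something else, mostly with a low value. They report only what shows in the picture. A call takes as long as a camera call. They do not tell look-alikes from the thing itself.
- env.boxes_of(camera, query): "centre" ([row, column] in pixels, amid what is visible of it).
The state is a dict: "time_s": time; "joint_pos": joint angles; "qd": joint speeds; "tau": joint torques, N m; "ee_pos": TCP position; "tcp_rot": TCP orientation; "wrist_force": force on the tool from outside, world axes, zero at the start; "ft_torque": the same for the moment, N m; "gripper_width": finger opening in m.
Only numpy, scipy, OpenCV 4.12 (cv2) and the standard library are available. Lean on these libraries where they do the work, as an engineer would, in place of code of your own. Each camera call takes 0.05 s, during which the arm holds its last target. There are 200 camera calls.

## Working session

There is one attempt and no reset: what is moved stays moved. The work goes in short steps, Python scripts to look and compute and a tool call to move; the robot and the scene stay as the last step left them, time stands still between calls to the robot, and variables do not carry over. Pictures are saved under pics/ and viewed, on a budget of 10 in all, crops included, one or two more only if the job needs it, and the job is handed in when it is done.

Besides the shell and the picture viewer there is one more tool, called after "Emit:" as name(argument=value, ...), one argument or row to a line, values as JSON. jog_arm: Moves the arm, as the interface text tells. Its arguments: {"type":"object","properties":{"targets":{"type":"array","items":{"type":"number"}},"grip":{"type":"number"},"grip_force":{"type":"number"}},"required":["targets"]}

```bash
mkdir -p pics; ls; cat > h.py <<'E'
import numpy as np, cv2
from bench import env
def pix2w(cam,r,c,depth,cal=None):
    cal=cal or env.get_calibration(cam); K=np.array(cal["camera_matrix"])
    r=np.asarray(r,float);c=np.asarray(c,float);d=np.asarray(depth,float)
    p=np.stack([(c-K[0,2])/K[0,0]*d,-(r-K[1,2])/K[1,1]*d,-d],-1)
    return p@np.array(cal["orientation"]).T+np.array(cal["origin"])
def w2pix(cam,P,cal=None):
    cal=cal or env.get_calibration(cam); K=np.array(cal["camera_matrix"])
    q=(np.atleast_2d(P)-np.array(cal["origin"]))@np.array(cal["orientation"])
    return np.stack([K[1,2]-K[1,1]*q[:,1]/-q[:,2],K[0,2]+K[0,0]*q[:,0]/-q[:,2]],-1)
def grab(cam,name=None):
    im,d=env.grab_frame(cam)
    if name: cv2.imwrite(f"pics/{name}.png",im[...,::-1])
    np.savez(f"{cam}.npz",im=im,d=d); return im,d
E
python3 - <<'E'
from h import *
im,d=grab("top","top0"); im2,_=grab("scene","scene0")
print(env.get_calibration("top")); 
for q in ["inkstone","cover","box","cover_ridge"]:
    for b in env.boxes_of("top",q): print(q,b, pix2w("top",*b["centre"],d[int(b["centre"][0]),int(b["centre"][1])]).round(4))
print(env.state())
E
```

```text
pics
{'camera_matrix': array([[466.52533348,   0.        , 316.06671749],
       [  0.        , 466.52533348, 201.14739509],
       [  0.        ,   0.        ,   1.        ]]), 'origin': array([0.26990057, 0.02835672, 1.58589063]), 'orientation': array([[ 0.00386458,  0.98338818, -0.18147381],
       [-0.99997923,  0.00286441, -0.00577313],
       [-0.00515741,  0.18149235,  0.98337883]])}
inkstone {'centre': [201.6, 351.4], 'confidence': 0.79} [ 0.5541 -0.0816  0.0393]
inkstone {'centre': [178.4, 442.9], 'confidence': 0.73} [ 0.6268 -0.3834  0.0748]
inkstone {'centre': [200.4, 410.0], 'confidence': 0.68} [ 0.5619 -0.2823  0.0225]
inkstone {'centre': [250.7, 342.6], 'confidence': 0.55} [ 0.391  -0.0522  0.0136]
cover {'centre': [186.8, 300.7], 'confidence': 0.56} [0.6059 0.09   0.0332]
box {'centre': [188.5, 304.8], 'confidence': 0.74} [0.5956 0.0753 0.0542]
box {'centre': [197.2, 325.4], 'confidence': 0.58} [0.5762 0.0054 0.002 ]
cover_ridge {'centre': [225.7, 183.1], 'confidence': 0.72} [0.4724 0.486  0.0247]
cover_ridge {'centre': [189.5, 305.0], 'confidence': 0.67} [0.5919 0.0746 0.0558]
{'time_s': 0.3, 'joint_pos': array([-1.40671167e+00,  3.08443842e-01,  1.63425019e+00,  2.19073367e-05,
        1.19971803e+00, -6.97128802e-02]), 'qd': array([-0.00025252, -0.00298742, -0.0032836 , -0.00031027, -0.00091724,
        0.0008854 ]), 'tau': array([ 4.00796798e-04, -4.14751732e+01, -2.76452923e+01, -9.91912225e-05,
        6.43950276e-03, -9.46743313e-06]), 'ee_pos': array([ 0.14472328, -0.60773381,  0.23084287]), 'tcp_rot': array([[ 2.31665625e-01, -9.72795469e-01, -1.13707585e-04],
       [-9.72795134e-01, -2.31665640e-01,  8.11736012e-04],
       [-8.15995255e-04, -7.74371449e-05, -9.99999664e-01]]), 'wrist_force': array([-0.257841  , -0.864148  , -0.07630617]), 'ft_torque': array([ 0.02207886,  0.01124981, -0.00051172]), 'gripper_width': 0.08525399586189282}
```

View pics/top0.png

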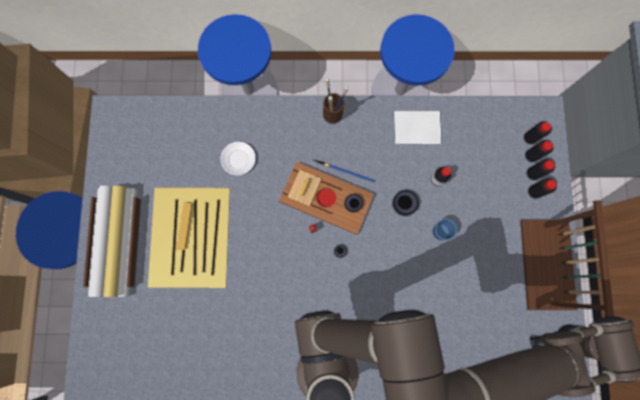

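View pics/scene0.png

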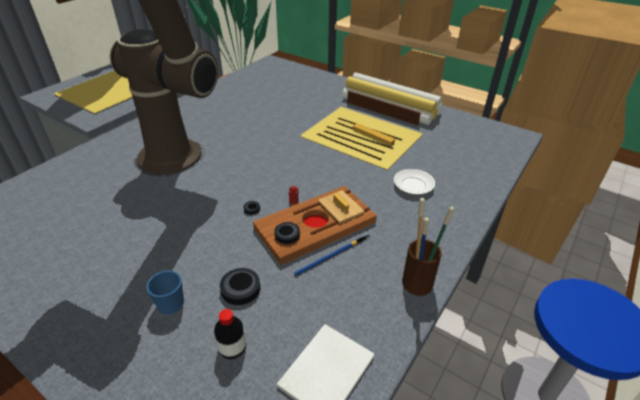

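```bash
python3 - <<'E'
from h import *
z=np.load("top.npz"); im,d=z["im"],z["d"]
R,C=np.mgrid[0:400,0:640]; W=pix2w("top",R,C,d)
m=(W[...,2]>0.015)&(R>160)&(R<236)&(C>276)&(C<380)
n,l,s,c=cv2.connectedComponentsWithStats(m.astype(np.uint8))
for i in range(1,n):
    if s[i,4]>30:
        P=W[l==i]; print(s[i],P.mean(0).round(4),np.median(P[:,2]).round(4))
i=1+np.argmax(s[1:,4]); P=W[l==i]
print(cv2.minAreaRect((P[:,:2]*1000).astype(np.float32)))
hsv=cv2.cvtColor(im,cv2.COLOR_RGB2HSV)
red=((hsv[...,0]<8)|(hsv[...,0]>174))&(hsv[...,1]>190)&(hsv[...,2]>110)&(C>310)&(C<345)&(R>180)&(R<215)
print("well",red.sum(),W[red].mean(0).round(4), R[red].mean(),C[red].mean())
dk=(hsv[...,2]<70)&(R>185)&(R<220)&(C>338)&(C<370)
print("ink",dk.sum(),R[dk].mean(),C[dk].mean(),np.median(W[dk],0).round(4))
cal=env.get_calibration("top")
print(env.get_calibration("wrist"))
cv2.imwrite("pics/crop0.png",cv2.resize(im[150:270,270:430],None,fx=5,fy=5,interpolation=cv2.INTER_CUBIC)[...,::-1])
E
```

```text
[ 279  162   95   74 3407] [0.5678 0.0024 0.0367] 0.027
[309 224   9  10  59] [0.4534 0.0464 0.1234] 0.0476
((474.2703552246094, 44.372039794921875), (290.810791015625, 363.78558349609375), 67.01641845703125)
well 179 [0.5733 0.0027 0.0161] 197.21787709497207 326.24581005586595
ink 199 203.09547738693468 354.2361809045226 [ 0.5486 -0.0903  0.0415]
{'camera_matrix': array([[327.7386409 ,   0.        , 317.20021726],
       [  0.        , 327.7386409 , 203.11504627],
       [  0.        ,   0.        ,   1.        ]]), 'origin': array([ 0.22286898, -0.59084781,  0.37262944]), 'orientation': array([[ 2.32480705e-01,  9.24623050e-01,  3.01703394e-01],
       [-9.72600807e-01,  2.21212134e-01,  7.15042773e-02],
       [-6.25948851e-04, -3.10060329e-01,  9.50716677e-01]])}
```

View pics/crop0.png

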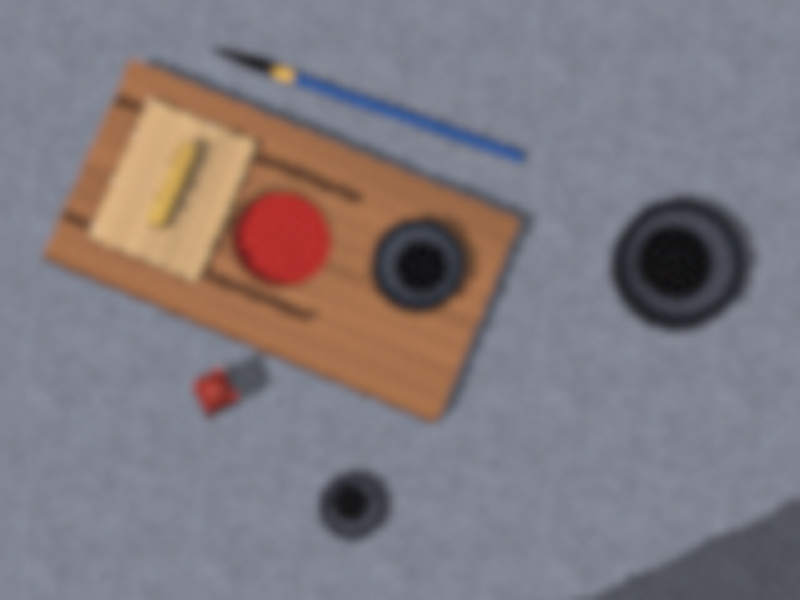

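The crop shows three dark inkstones, at top-image pixels (row, col) (202,354) on the box, (202,405) big and (250,340) small. The one on the box is the middle-sized one and lies -x of the red well at (197,326), so it is the one meant. The seal is at (228,313), and the cover's ridge is at (184,305).

```bash
cat >> h.py <<'E'
def onplane(cam,r,c,z,cal=None):
    cal=cal or env.get_calibration(cam); o=np.array(cal["origin"]); v=pix2w(cam,r,c,1.0,cal)-o
    return o+v*((z-o[2])/v[2])
def toolmove(target,yaw,st=None):
    # shift (cm) along tool axes and turn about tool z to reach target TCP with tool y at world angle yaw, tool down
    st=st or env.state(); R=np.array(st["tcp_rot"]); d=R.T@(np.array(target)-st["ee_pos"])*100
    ty=np.array([np.cos(yaw),np.sin(yaw),0]); tz=np.array([0,0,-1.]); Rt=np.column_stack([np.cross(ty,tz),ty,tz])
    return d.round(2),cv2.Rodrigues(R.T@Rt)[0].ravel().round(4)
E
python3 - <<'E'
from h import *
f=lambda x,y,z:onplane("top",150+(y+.5)/5-.5,270+(x+.5)/5-.5,z)[:2]
c=[f(*p,.026) for p in [(138,60),(530,213),(437,420),(45,258)]]
print(np.round(c,4)); ctr=np.mean(c,0)
bx=(c[0]-c[1])+(c[3]-c[2]); bx/=np.linalg.norm(bx); by=np.array([-bx[1],bx[0]])
print("sizes",[np.linalg.norm(c[i]-c[(i+1)%4]).round(4) for i in range(4)],"ctr",ctr,"bx",bx)
for n,p in dict(well=(284,239,.008+.009),ink=(421,264,.038),ridge=(180,185,.056)).items():
    w=f(*p); print(n,w.round(4),"in box",((w-ctr)@bx).round(4),((w-ctr)@by).round(4))
t=[*(ctr+bx*-.17),.22]
print(toolmove(t,np.arctan2(-bx[1],-bx[0])))
E
```

```text
[[ 0.6965  0.1032]
 [ 0.5894 -0.1654]
 [ 0.4474 -0.1003]
 [ 0.5572  0.165 ]]
sizes [np.float64(0.2892), np.float64(0.1562), np.float64(0.287), np.float64(0.1524)] ctr [0.57263446 0.00063841] bx [0.37644347 0.92643959]
well [0.5726 0.0022] in box 0.0015 0.0007
ink [ 0.5516 -0.0898] in box -0.0917 -0.0146
ridge [0.6017 0.0726] in box 0.0777 0.0001
(array([-35.43, -45.85,   1.12]), array([-5.000e-04,  7.000e-04, -9.511e-01]))
```

Emit:
jog_arm(
  targets=[-3.5, -4.6, 0.2, 0, 0, -0.1, -7, -9.2, 0.4, 0, 0, -0.2, -10.5, -13.8, 0.6, 0, 0, -0.3, -14, -18.4, 0.8, 0, 0, -0.4, -17.5, -23, 1, 0, 0, -0.5],
  grip=4,
)

```text
time_s: 0.92
ee_pos: [0.3289, -0.3831, 0.2214]
tcp_rot: [[0.672, -0.741, 0.001], [-0.741, -0.672, -0.001], [0.001, -0.0, -1.0]]
wrist_force: [0.4, 0.6, -0.1]
gripper_width: 0.0397
```

```bash
python3 - <<'E'
from h import *
print(env.state()["time_s"],toolmove([.5726-.3764*.17,.0006-.9264*.17,.22],np.arctan2(-.9264,-.3764)))
E
```

```text
0.925 (array([ -4.69, -28.5 ,   0.14]), array([ 1.000e-04, -8.000e-04, -4.483e-01]))
```

Emit:
jog_arm(
  targets=[-1, -5.7, 0, 0, 0, -0.09, -2, -11.4, 0, 0, 0, -0.18, -3, -17.1, 0.1, 0, 0, -0.27, -4, -22.8, 0.1, 0, 0, -0.36, -4.7, -28.5, 0.1, 0, 0, -0.448],
)

```text
time_s: 1.55
ee_pos: [0.5091, -0.1571, 0.2206]
tcp_rot: [[0.926, -0.376, 0.001], [-0.376, -0.926, -0.0], [0.001, 0.0, -1.0]]
wrist_force: [0.4, -0.5, -0.2]
gripper_width: 0.0401
```

```bash
python3 - <<'E'
from h import *
import time
grab("wrist"); st=env.state(); cal=env.get_calibration("wrist"); im,d=grab("wrist","wrist1")
np.savez("cal1.npz",**cal)
hsv=cv2.cvtColor(im,cv2.COLOR_RGB2HSV)
red=(((hsv[...,0]<8)|(hsv[...,0]>174))&(hsv[...,1]>170)&(hsv[...,2]>90)).astype(np.uint8)
dk=(hsv[...,2]<75).astype(np.uint8)
for nm,m in (("red",red),("dark",dk)):
    n,l,s,c=cv2.connectedComponentsWithStats(m)
    for i in range(1,n):
        if s[i,4]>300: print(nm,s[i],c[i].round(1))
print(st["ee_pos"],st["time_s"])
E
```

```text
red [ 278    0   73   40 2294] [314.   16.5]
dark [ 296   70   68   70 1377] [329.8 103.8]
dark [ 308   87   41   42 1358] [327.8 107.5]
dark [149 101  48  44 705] [175.3 121.8]
dark [158 108  27  27 559] [170.9 120.9]
dark [   52   212   531   188 38552] [331.2 343. ]
[ 0.51353611 -0.15185401  0.22090608] 1.6
```

View pics/wrist1.png

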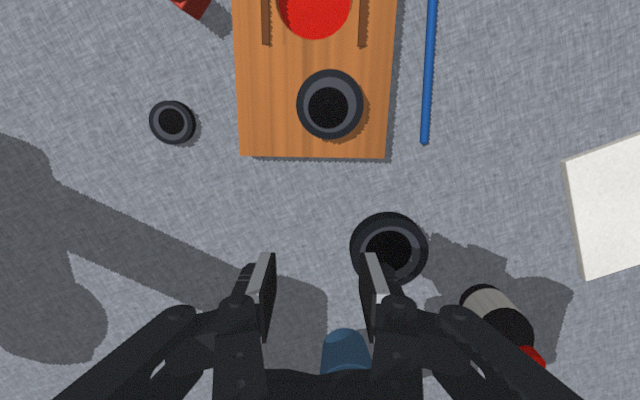

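The wrist picture shows the stone on the box at (row 104, col 330). The well is at the top edge around col 314, the runners are at cols 267 and 363, and the box's -x corners are at (157,240) and (159,387).

```bash
python3 - <<'E'
from h import *
cal=dict(np.load("cal1.npz")); f=lambda r,c,z:onplane("wrist",r,c,z,cal)[:2]
A=f(157,240,.026);B=f(159,387,.026)
by=(A-B)/np.linalg.norm(A-B); bx=np.array([by[1],-by[0]]); print("w",np.linalg.norm(A-B),"bx",bx)
print("well ctr from corners",(A+B)/2+bx*.145)
r1=f(44,267,.030);r2=f(46,363,.030);print("runner mid",(r1+r2)/2,np.linalg.norm(r1-r2), "well est",(r1+r2)/2+bx*.04)
# side edges for direction
e1=f(0,233,.026);e2=f(0,397.5,.026);print("dirs",(e1-A)/np.linalg.norm(e1-A),(e2-B)/np.linalg.norm(e2-B),np.linalg.norm(e1-e2))
ink=f(104.5,329.5,.034);print("ink",ink)
# well: fit visible red floor bottom edge: col 314
print("well lower edge",f(40,314,.008))
st=env.state();print(st["ee_pos"])
bx=np.array([.3764,.9264]);by=np.array([-bx[1],bx[0]]);o=np.array([.5726,.0010])
for n,p in dict(A=A,B=B,rm=(r1+r2)/2,ink=ink).items(): print(n,((p-o)@bx).round(4),((p-o)@by).round(4))
E
```

```text
w 0.15208420579155274 bx [0.38439537 0.92316857]
well ctr from corners [5.74793209e-01 1.99802605e-04]
runner mid [ 0.55988664 -0.03606644] 0.08879186135926075 well est [0.57526245 0.00086031]
dirs [0.39622573 0.91815313] [0.37187617 0.92828235] 0.148322360896855
ink [ 0.55316306 -0.09005933]
well lower edge [ 0.56169494 -0.02862943]
[ 0.51124918 -0.15462899  0.22067406]
A -0.1442 0.075
B -0.1456 -0.0771
rm -0.0391 -0.0022
ink -0.0917 -0.0163
```

```bash
cat >> h.py <<'E'
BX=np.array([.381,.9246]);BX/=np.linalg.norm(BX);BY=np.array([-BX[1],BX[0]]);O=np.array([.574,.0008])
YAW=np.arctan2(-BX[1],-BX[0])
def to(x,y,z): return toolmove([*(O+BX*x+BY*y),z],YAW)
def inbox(p): p=np.array(p)[:2]-O; return (p@BX).round(4),(p@BY).round(4)
E
python3 -c "
from h import *
print(to(-.142,-.015,.07),env.state()['ee_pos'])"
```

```text
(array([ 1.37, -2.51, 15.08]), array([-0.0023, -0.002 ,  0.0086])) [ 0.51124918 -0.15462899  0.22067406]
```

Emit:
jog_arm(
  targets=[1.4, -2.5, 5, 0, 0, 0.0086, 1.4, -2.5, 10, 0, 0, 0.0086, 1.4, -2.5, 15, 0, 0, 0.0086, 1.4, -2.5, 15, 0, 0, 0.0086, 1.4, -2.5, 15, 0, 0, 0.0086],
)

```text
time_s: 2.28
ee_pos: [0.5316, -0.1418, 0.0718]
tcp_rot: [[0.922, -0.388, 0.002], [-0.388, -0.922, -0.001], [0.002, -0.0, -1.0]]
wrist_force: [0.4, -0.3, -0.8]
gripper_width: 0.0399
```

Emit:
jog_arm(
  targets=[0, 0, 0, 0, 0, 0, 0, 0, 0, 0, 0, 0],
)

```text
time_s: 2.52
ee_pos: [0.5322, -0.1416, 0.0726]
tcp_rot: [[0.922, -0.387, 0.004], [-0.387, -0.922, -0.001], [0.004, -0.0, -1.0]]
wrist_force: [0.8, -0.0, -0.7]
gripper_width: 0.04
```

```bash
python3 - <<'E'
from h import *
st=env.state();print(st["ee_pos"],inbox(st["ee_pos"]),to(-.142,-.015,.03))
cal=env.get_calibration("wrist"); im,d=grab("wrist","wrist2")
R,C=np.mgrid[0:400,0:640]; W=pix2w("wrist",R,C,d,cal)
# finger tips in box frame: lowest points near tool
X=(W[...,:2]-O)@BX; Y=(W[...,:2]-O)@BY
m=(R>220)&(d>0)&(W[...,2]<.12)&(W[...,2]>.045)&(abs(Y+.015)<.06)
print(np.percentile(W[m][:,2],[0,.5,1,2,5]).round(4))
low=m&(W[...,2]<np.percentile(W[m][:,2],3)); print(X[low].min(),X[low].max(),Y[low].min(),Y[low].max(),C[low].min(),C[low].max(),R[low].min(),R[low].max())
for b in env.boxes_of("wrist","inkstone"): print(b)
E
```

```text
[ 0.53222606 -0.14163217  0.07258836] (np.float64(-0.1476), np.float64(-0.0156)) (array([-0.09, -0.56,  4.26]), array([-0.0002, -0.0043, -0.0069]))
[0.073  0.0751 0.0761 0.0778 0.0803]
-0.1594007696486926 -0.13728913389796402 -0.043703661669656814 0.00934883963948888 260 375 253 294
{'centre': [141.4, 311.3], 'confidence': 0.87}
{'centre': [372.3, 422.1], 'confidence': 0.63}
{'centre': [167.5, 58.7], 'confidence': 0.58}
```

View pics/wrist2.png

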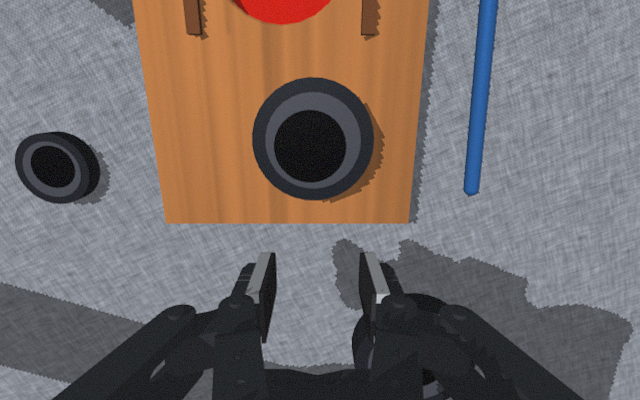

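The stone sits at (139,313), centred between the tips at cols 267 and 370. Finger tips stand about 3 mm above the TCP. I'll lower behind the stone.

Emit:
jog_arm(
  targets=[0, -0.3, 2, 0, -0.004, -0.007, 0, -0.5, 4.2, 0, -0.004, -0.007, 0, -0.5, 4.2, 0, -0.004, -0.007, 0, -0.5, 4.2, 0, -0.004, -0.007],
)

```text
time_s: 3.12
ee_pos: [0.5319, -0.136, 0.0277]
tcp_rot: [[0.925, -0.38, -0.005], [-0.38, -0.925, 0.002], [-0.006, 0.0, -1.0]]
wrist_force: [0.1, -0.5, -0.2]
gripper_width: 0.04
```

```bash
python3 - <<'E'
from h import *
cal=env.get_calibration("wrist"); im,d=grab("wrist")
st=env.state();print(st["ee_pos"],inbox(st["ee_pos"]),st["wrist_force"])
hsv=cv2.cvtColor(im,cv2.COLOR_RGB2HSV)
n,l,s,c=cv2.connectedComponentsWithStats(((hsv[...,2]<110)&(hsv[...,1]<110)).astype(np.uint8)[:230])
for i in range(1,n):
    if s[i,4]>800: print(s[i],c[i].round(1), inbox(onplane("wrist",c[i][1],c[i][0],.036,cal)))
for x,y in((-.098,-.002),(-.09,-.001),(-.036,0)): print(x,y,to(x,y,.03))
E
```

```text
[ 0.53220411 -0.13614494  0.02811044] (np.float64(-0.1425), np.float64(-0.0135)) [-0.05420896 -0.05238259  0.49645428]
[  239    85   161   145 18254] [318.9 159.9] (np.float64(-0.0889), np.float64(-0.0152))
[   0  147   70   83 4310] [ 29.2 193.5] (np.float64(-0.1036), np.float64(0.1084))
-0.098 -0.002 (array([-1.15, -4.45, -0.18]), array([0.    , 0.005 , 0.0004]))
-0.09 -0.001 (array([-1.25, -5.25, -0.18]), array([0.    , 0.005 , 0.0004]))
-0.036 0 (array([ -1.35, -10.65,  -0.18]), array([0.    , 0.005 , 0.0004]))
```

Emit:
jog_arm(
  targets=[0.1, -0.8, -0.1, 0, 0.003, 0, 0.1, -1.4, -0.1, 0, 0.005, 0, -0.2, -2.1, -0.1, 0, 0.005, 0, -0.6, -2.8, -0.1, 0, 0.005, 0, -1.0, -3.5, -0.1, 0, 0.005, 0],
)

```text
time_s: 3.8
ee_pos: [0.5369, -0.0998, 0.0296]
tcp_rot: [[0.925, -0.381, 0.002], [-0.381, -0.925, -0.001], [0.002, 0.0, -1.0]]
wrist_force: [0.0, -1.4, 1.1]
gripper_width: 0.0401
```

Emit:
jog_arm(
  targets=[-0.3, -0.7, 0, 0, 0, 0, -0.3, -1.2, 0, 0, 0, 0, -0.3, -1.2, 0, 0, 0, 0],
)

```text
time_s: 4.18
ee_pos: [0.5381, -0.0872, 0.0291]
tcp_rot: [[0.925, -0.38, 0.0], [-0.38, -0.925, 0.0], [0.0, -0.0, -1.0]]
wrist_force: [0.6, 0.3, 0.3]
gripper_width: 0.0395
```

```bash
python3 - <<'E'
from h import *
cal=env.get_calibration("wrist"); im,d=grab("wrist","wrist3")
st=env.state();print(st["ee_pos"],inbox(st["ee_pos"]),st["wrist_force"])
for x,y in((-.055,0),(-.036,0)): print(x,y,to(x,y,.03))
print(w2pix("wrist",np.array([*(O),.026]),cal))
E
```

```text
[ 0.53810708 -0.08732642  0.02904369] (np.float64(-0.0952), np.float64(-0.0004)) [-0.16148057 -0.28924161 -0.59117032]
-0.055 0 (array([-0.04, -4.02, -0.09]), array([-0.0005, -0.0001,  0.0002]))
-0.036 0 (array([-0.04, -5.92, -0.09]), array([-0.0005, -0.0001,  0.0002]))
[[ 53.20885184 313.3492114 ]]
```

View pics/wrist3.png

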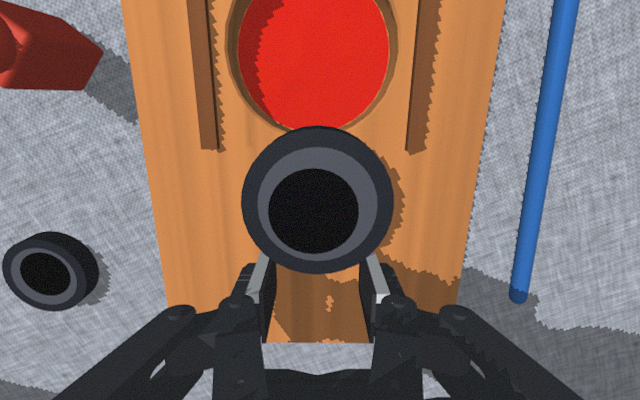

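The stone is seated against both fingers at (200,318), just short of the well centred near (60,313). I'll push straight on, trimming about 1.5 mm left.

Emit:
jog_arm(
  targets=[-0.1, -0.7, 0, 0, 0, 0, -0.15, -1.4, 0, 0, 0, 0, -0.15, -2.1, 0, 0, 0, 0, -0.15, -2.8, 0, 0, 0, 0, -0.15, -3.5, 0, 0, 0, 0],
)

```text
time_s: 4.85
ee_pos: [0.5505, -0.0544, 0.0293]
tcp_rot: [[0.925, -0.381, 0.001], [-0.381, -0.925, -0.0], [0.001, 0.0, -1.0]]
wrist_force: [-1.0, -1.2, -0.2]
gripper_width: 0.0398
```

Emit:
jog_arm(
  targets=[0, -0.5, 0, 0, 0, 0, 0, -1.0, 0, 0, 0, 0, 0, -1.5, 0, 0, 0, 0, 0, -2, 0, 0, 0, 0, 0, -2.3, 0, 0, 0, 0],
)

```text
time_s: 5.48
ee_pos: [0.5593, -0.0332, 0.0293]
tcp_rot: [[0.925, -0.381, 0.001], [-0.381, -0.925, -0.0], [0.001, -0.0, -1.0]]
wrist_force: [0.0, -1.0, 0.6]
gripper_width: 0.0397
```

```bash
python3 - <<'E'
from h import *
cal=env.get_calibration("wrist"); im,d=grab("wrist","wrist4")
st=env.state();print(st["ee_pos"],inbox(st["ee_pos"]),st["wrist_force"])
R,C=np.mgrid[0:400,0:640]; W=pix2w("wrist",R,C,d,cal)
X=(W[...,:2]-O)@BX; Y=(W[...,:2]-O)@BY
for x0,y0 in ((-.026,0),(.026,0),(0,.026),(0,-.026),(-.06,.05)):
    m=(abs(X-x0)<.004)&(abs(Y-y0)<.004)&(W[...,2]<.06); print(x0,y0,m.sum(),np.median(W[m][:,2]).round(4))
E
```

```text
[ 0.55924958 -0.03295554  0.0292122 ] (np.float64(-0.0368), np.float64(0.0008)) [-0.40165757  0.05069819 -0.30995457]
-0.026 0 369 0.0443
0.026 0 376 0.023
0 0.026 334 0.032
0 -0.026 368 0.0358
-0.06 0.05 120 0.0253
```

View pics/wrist4.png

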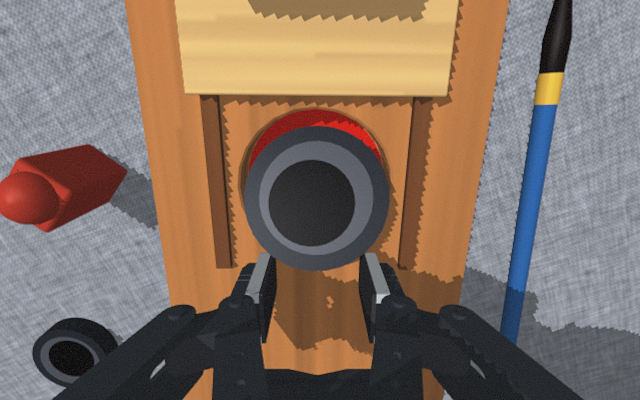

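The stone has tipped with its front in the well, and its rear rests on the rim near row 270. A little more push is needed.

Emit:
jog_arm(
  targets=[0, -0.2, 0, 0, 0, 0, 0, -0.4, 0, 0, 0, 0, 0, -0.6, 0, 0, 0, 0, 0, -0.6, 0, 0, 0, 0],
)

```text
time_s: 6.02
ee_pos: [0.5616, -0.0279, 0.0294]
tcp_rot: [[0.925, -0.381, 0.001], [-0.381, -0.925, -0.0], [0.001, -0.0, -1.0]]
wrist_force: [-0.0, 0.0, 0.5]
gripper_width: 0.0397
```

```bash
cat > chk.py <<'E'
from h import *
cal=env.get_calibration("wrist"); im,d=grab("wrist","wlast")
st=env.state();print(st["time_s"],st["ee_pos"],inbox(st["ee_pos"]),st["wrist_force"])
R,C=np.mgrid[0:400,0:640]; W=pix2w("wrist",R,C,d,cal)
X=(W[...,:2]-O)@BX; Y=(W[...,:2]-O)@BY
for x0,y0 in ((-.026,0),(.026,0),(0,.026),(0,-.026),(-.06,.05)):
    m=(abs(X-x0)<.004)&(abs(Y-y0)<.004)&(W[...,2]<.06); print(x0,y0,m.sum(),np.median(W[m][:,2]).round(4))
E
python3 chk.py
```

```text
6.075 [ 0.56161224 -0.02801372  0.02941857] (np.float64(-0.0314), np.float64(0.0005)) [-0.19688957  0.10507045 -0.38846549]
-0.026 0 221 0.0234
0.026 0 325 0.0233
0 0.026 272 0.0234
0 -0.026 269 0.0235
-0.06 0.05 28 0.0252
```

The stone lies flat: all four rim samples read z ≈ 23.4 mm, just under the box's top. Next is raising, shutting the fingers and crossing to the far side of the ridge.

Emit:
jog_arm(
  targets=[0, 0.3, -3, 0, 0, 0, 0, 0.3, -7, 0, 0, 0, 0, -4, -7, 0, 0, 0, 0, -9, -7, 0, 0, 0, 0, -14.5, -7, 0, 0, 0],
  grip=0,
)

```text
time_s: 6.7
ee_pos: [0.6172, 0.1068, 0.0998]
tcp_rot: [[0.924, -0.382, 0.002], [-0.382, -0.924, -0.0], [0.002, -0.0, -1.0]]
wrist_force: [0.7, 0.9, -0.2]
gripper_width: -0.0002
```

Emit:
jog_arm(
  targets=[0, 0, 0, 0, 0, 0, 0, 0, 0, 0, 0, 0, 0, 0, 0, 0, 0, 0],
)

```text
time_s: 7.08
ee_pos: [0.6158, 0.1048, 0.099]
tcp_rot: [[0.924, -0.382, -0.0], [-0.382, -0.924, -0.001], [0.0, 0.001, -1.0]]
wrist_force: [-0.2, -0.1, 0.2]
gripper_width: 0.0002
```

```bash
python3 - <<'E'
from h import *
st=env.state();print(st["ee_pos"],inbox(st["ee_pos"]),st["gripper_width"])
im,d=grab("top"); b=env.boxes_of("top","cover_ridge")
R,C=np.mgrid[0:400,0:640]; W=pix2w("top",R,C,d)
for q in b: print(q,inbox(onplane("top",*q["centre"],.056)))
cal=env.get_calibration("wrist"); grab("wrist","wrist5")
print(w2pix("wrist",[[*(O+BX*.076),.056]],cal))
for x in(.113,.1,.017): print(to(x,0,.043))
E
```

```text
[0.61579565 0.10477448 0.09896903] (np.float64(0.1121), np.float64(0.001)) 0.00021613540209888726
{'centre': [180.9, 317.9], 'confidence': 0.42} (np.float64(0.0464), np.float64(-0.0322))
[[283.00504373 316.25861044]]
(array([ 0.06, -0.08,  5.63]), array([ 0.0003, -0.0007, -0.0013]))
(array([0.06, 1.22, 5.63]), array([ 0.0003, -0.0007, -0.0013]))
(array([0.07, 9.52, 5.63]), array([ 0.0003, -0.0007, -0.0013]))
```

View pics/wrist5.png

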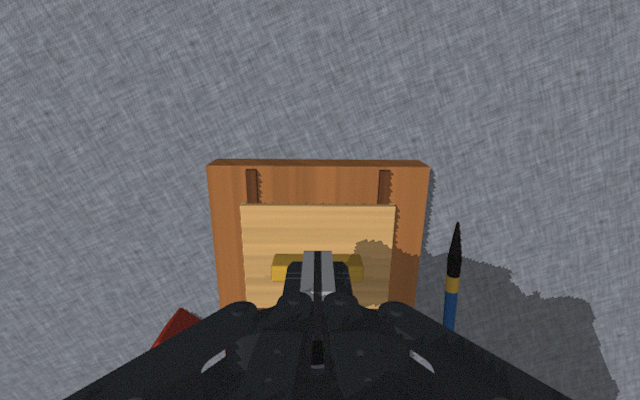

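The ridge shows at rows 254–280, cols 271–364, and the cover's +x edge is at row 205. I'll compute the exact ridge position before lowering.

```bash
python3 - <<'E'
from h import *
cal=env.get_calibration("wrist")
for r,c,z in((205,317,.036),(255,290,.056),(254,290,.056),(160,318,.026)): print(r,inbox(onplane("wrist",r,c,z,cal)))
print(inbox(onplane("wrist",204,241,.036,cal)),inbox(onplane("wrist",206,394,.036,cal)))
E
```

```text
205 (np.float64(0.1225), np.float64(-0.0006))
255 (np.float64(0.0962), np.float64(0.0163))
254 (np.float64(0.0969), np.float64(0.0163))
160 (np.float64(0.1506), np.float64(-0.0013))
(np.float64(0.1232), np.float64(0.0494)) (np.float64(0.1218), np.float64(-0.0514))
```

Emit:
jog_arm(
  targets=[0.05, -0.1, 2.5, 0, 0, 0, 0.05, -0.1, 5, 0, 0, 0, 0.05, -0.1, 5.6, 0, 0, 0, 0.05, -0.1, 5.6, 0, 0, 0, 0.05, 0.5, 5.6, 0, 0, 0],
)

```text
time_s: 7.85
ee_pos: [0.6163, 0.1012, 0.0446]
tcp_rot: [[0.925, -0.38, 0.003], [-0.38, -0.925, -0.0], [0.003, -0.001, -1.0]]
wrist_force: [-0.4, 0.4, 0.2]
gripper_width: -0.0004
```

Emit:
jog_arm(
  targets=[0, 0.7, 0, 0, 0, 0, 0, 1.4, 0, 0, 0, 0, 0, 2.1, 0, 0, 0, 0, 0, 2.8, 0, 0, 0, 0, 0, 3.5, 0, 0, 0, 0],
)

```text
time_s: 8.48
ee_pos: [0.602, 0.0684, 0.0436]
tcp_rot: [[0.925, -0.381, 0.002], [-0.381, -0.925, -0.0], [0.002, -0.0, -1.0]]
wrist_force: [0.8, 1.7, 1.3]
gripper_width: -0.0001
```

Emit:
jog_arm(
  targets=[0, 0.7, 0, 0, 0, 0, 0, 1.4, 0, 0, 0, 0, 0, 2.1, 0, 0, 0, 0, 0, 2.8, 0, 0, 0, 0, 0, 3.5, 0, 0, 0, 0],
)

```text
time_s: 9.1
ee_pos: [0.5882, 0.036, 0.0433]
tcp_rot: [[0.925, -0.381, 0.001], [-0.381, -0.925, -0.0], [0.001, 0.0, -1.0]]
wrist_force: [0.8, 1.4, 1.3]
gripper_width: -0.0
```

```bash
python3 - <<'E'
from h import *
st=env.state();print(st["ee_pos"],inbox(st["ee_pos"]),st["wrist_force"],to(.017,0,.043))
E
```

```text
[0.58817271 0.03600034 0.04325412] (np.float64(0.0379), np.float64(0.0003)) [0.76894887 1.42003556 1.2863613 ] (array([0.03, 2.09, 0.03]), array([ 0.    , -0.0007,  0.0002]))
```

Emit:
jog_arm(
  targets=[0, 0.6, 0, 0, 0, 0, 0, 1.2, 0, 0, 0, 0, 0, 1.6, 0, 0, 0, 0, 0, 1.9, 0, 0, 0, 0],
)

```text
time_s: 9.6
ee_pos: [0.5809, 0.0188, 0.0432]
tcp_rot: [[0.925, -0.381, 0.001], [-0.381, -0.925, 0.0], [0.0, -0.0, -1.0]]
wrist_force: [1.6, 6.0, 1.1]
gripper_width: -0.0
```

Emit:
jog_arm(
  targets=[0, 0.1, 0, 0, 0, 0, 0, 0.2, 0, 0, 0, 0, 0, 0.3, 0, 0, 0, 0],
)

```text
time_s: 9.98
ee_pos: [0.581, 0.0187, 0.0433]
tcp_rot: [[0.924, -0.383, 0.003], [-0.383, -0.924, 0.004], [0.001, -0.005, -1.0]]
wrist_force: [2.0, 10.9, -0.5]
gripper_width: 0.0003
```

Force rose to 11 N with no further motion, so the cover is at a hard stop. I'll back off, rise and check.

Emit:
jog_arm(
  targets=[0, -1.5, 0, 0, 0, 0, 0, -1.5, -4, 0, 0, 0, 0, -1.5, -10, 0, 0, 0, 0, 3, -15, 0, 0, 0, 0, 8, -18, 0, 0, 0],
)

```text
time_s: 10.6
ee_pos: [0.5503, -0.0582, 0.2257]
tcp_rot: [[0.926, -0.378, 0.004], [-0.378, -0.926, -0.003], [0.004, 0.001, -1.0]]
wrist_force: [0.7, -1.5, 0.0]
gripper_width: -0.0001
```

Emit:
jog_arm(
  targets=[0, 5, -2, 0, 0, 0, 0, 8, -2, 0, 0, 0, 0, 8, -2, 0, 0, 0, 0, 8, -2, 0, 0, 0],
)

```text
time_s: 11.1
ee_pos: [0.5189, -0.1311, 0.2426]
tcp_rot: [[0.925, -0.381, -0.0], [-0.381, -0.925, -0.0], [-0.0, 0.0, -1.0]]
wrist_force: [0.1, 0.1, 0.3]
gripper_width: -0.0001
```

```bash
python3 - <<'E'
from h import *
st=env.state();cal=env.get_calibration("wrist");im,d=grab("wrist","wrist6"); print(st["ee_pos"],inbox(st["ee_pos"]),st["wrist_force"])
pts=[[*(O+BX*x+BY*y),.036] for x,y in((-.04,-.052),(-.04,.052),(.04,-.052),(.04,.052))]+[[*(O),.056]]
print(w2pix("wrist",pts,cal).round(1))
v=im.copy()
for r,c in w2pix("wrist",pts,cal): cv2.circle(v,(int(round(c)),int(round(r))),2,(255,0,255),-1)
cv2.imwrite("pics/wrist6m.png",v[...,::-1])
E
```

```text
[ 0.51894842 -0.13106711  0.24260927] (np.float64(-0.1429), np.float64(0.0007)) [0.13931707 0.07580987 0.34665199]
[[ 70.2 369.3]
 [ 70.1 264. ]
 [-24.2 373.8]
 [-24.4 259.7]
 [ 20.2 316.7]]
```

View pics/wrist6m.png

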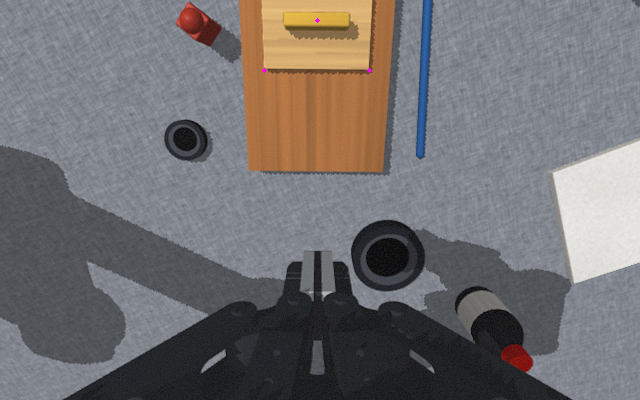

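The cover's edge (row 70) and ridge (20,317) fall on the predicted fully-shut markers to within a pixel, and nothing else has moved. The hand is clear.

```bash
python3 -c "
from h import *
print(inbox(onplane('wrist',70,317,.036)),inbox(onplane('wrist',171.5,317,.026)))
print(env.sign_off())"
```

```text
(np.float64(-0.0394), np.float64(-0.0002)) (np.float64(-0.1439), np.float64(-0.0004))
the job is handed in; nothing more can be done
None
```

The inkstone is in the well and the cover is pushed shut over it. The job was handed in at about 11 s, with the hand clear. I pushed the middle-sized inkstone along the box top with two spread fingertips. I then shut the cover by pushing on its ridge with closed fingers until it hit its stop.

- **Inkstone:** it first stopped tilted, with its rear on the rim, and a further 5–6 mm push dropped it in. Four points on its top then read about 23.4 mm above the table, against 24 mm expected, so it lies flat just below the box's top.
- **Cover:** at the stop the force rose to 11 N with no further movement. The last picture puts its front edge 104.5 mm from the box's end, against 105 mm expected when shut.
- **Disagreement:** the fingers stopped about 2 mm short of the position I calculated for fully shut. That is within the 2 mm calibration error.
- **Other things:** the seal, brush, bottle and both other inkstones showed no sign of having moved in the last wrist picture. I did not recheck the palette, paperweight or cup, but the arm never went near them.

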